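Re-pair the sample and balance bottles in a centrifuge rotor

TASK

The centrifuge rotor has been loaded out of balance: swap bottles between its buckets until each coloured sample stands directly opposite the white-capped balance bottle of its own colour, all six bottles seated upright in the rotor's buckets, one to a bucket. An empty cell of the bottle carrier can hold a bottle meanwhile. Set the bottles down without dropping or tipping them, and leave the spare bottle and the beaker where they are.

Things in the scene. Friction and masses are not known exactly. Their poses are not given: they have to be found in the camera images.
- red_sample: The red sample: cap red all over, red band round the body. Closed white plastic bottle, 110 mm tall, 110 g; body 38 mm across, foot rounded in to 26 mm over the lowest 8 mm; cap 42 mm across, 84 to 110 mm above the foot, the widest part and clear of the bucket: grip it there. Origin: centre of its underside, z up.
- red_balance: The red balance, as heavy as the red sample: cap white with a red disc 25 mm across on top, red band round the body. Closed white plastic bottle, 110 mm tall, 110 g; body 38 mm across, foot rounded in to 26 mm over the lowest 8 mm; cap 42 mm across, 84 to 110 mm above the foot, the widest part and clear of the bucket: grip it there. Origin: centre of its underside, z up.
- blue_sample: The blue sample: cap blue all over, blue band round the body. Closed white plastic bottle, 110 mm tall, 110 g; body 38 mm across, foot rounded in to 26 mm over the lowest 8 mm; cap 42 mm across, 84 to 110 mm above the foot, the widest part and clear of the bucket: grip it there. Origin: centre of its underside, z up.
- blue_balance: The blue balance, as heavy as the blue sample: cap white with a blue disc 25 mm across on top, blue band round the body. Closed white plastic bottle, 110 mm tall, 110 g; body 38 mm across, foot rounded in to 26 mm over the lowest 8 mm; cap 42 mm across, 84 to 110 mm above the foot, the widest part and clear of the bucket: grip it there. Origin: centre of its underside, z up.
- yellow_sample: The yellow sample: cap yellow all over, yellow band round the body. Closed white plastic bottle, 110 mm tall, 110 g; body 38 mm across, foot rounded in to 26 mm over the lowest 8 mm; cap 42 mm across, 84 to 110 mm above the foot, the widest part and clear of the bucket: grip it there. Origin: centre of its underside, z up.
- yellow_balance: The yellow balance, as heavy as the yellow sample: cap white with a yellow disc 25 mm across on top, yellow band round the body. Closed white plastic bottle, 110 mm tall, 110 g; body 38 mm across, foot rounded in to 26 mm over the lowest 8 mm; cap 42 mm across, 84 to 110 mm above the foot, the widest part and clear of the bucket: grip it there. Origin: centre of its underside, z up.
- rotor: Fixed swing-out centrifuge rotor on a stand. Origin on the bench under its axis, z up. Six round steel buckets, each holding a bottle at the start, centred 105 mm from the axis at 0, 60, .. 300 deg from its x. Inside: 62 mm wide at the rim (82 mm up), 45 mm at the floor (20 mm up: a seated bottle's origin, up to 5 mm off centre). Arms between them 75 mm, hub knob 98 mm high.
- carrier: Fixed open steel bottle carrier, 184 mm long (its x), 64 mm wide (its y), walls 50 mm high. Three square cells in a row, 56 mm wide inside, centred at x = -60, 0 and +60 mm, inner floor 4 mm above the bench. Origin on the bench under its middle, z up. The cell at -60 mm holds the spare bottle, the other two are empty.
- spare_bottle: Bystander: spare bottle of the same shape with a dark grey cap and no band, in the end cell of the carrier. Origin at the centre of its underside. Leave it alone.
- beaker: Bystander: small glass beaker, 52 mm across and 70 mm tall, loose on the bench to the robot's left. Origin at the centre of its underside. Leave it alone.
There are look-alikes about, which are no part of the job. Leave any green look-alike of the red_sample alone.

How it is judged:
At the end, for the whole second after the job is handed in: Each of the six bottles is seated on the floor of a bucket (92 to 118 mm from the rotor's axis, origin 14 to 27 mm above the bench, tilted less than 0.2 rad, at rest), and each sample is in the bucket opposite the balance of its colour (more than 196 mm apart). All bottles are released (horizontal distance between red_sample and rotor between 0.092 and 0.118 m and height (world z) of red_sample between 0.014 and 0.027 m and angle between each of red_sample, blue_sample, yellow_sample, blue_balance, yellow_balance, red_balance's own z axis and vertical below 0.2 rad and linear speed of each of red_sample, blue_sample, yellow_sample, blue_balance, yellow_balance, red_balance below 0.02 m/s and horizontal distance between blue_sample and rotor between 0.092 and 0.118 m and height (world z) of blue_sample between 0.014 and 0.027 m and horizontal distance between yellow_sample and rotor between 0.092 and 0.118 m and height (world z) of yellow_sample between 0.014 and 0.027 m and horizontal distance between blue_balance and rotor between 0.092 and 0.118 m and height (world z) of blue_balance between 0.014 and 0.027 m and horizontal distance between yellow_balance and rotor between 0.092 and 0.118 m and height (world z) of yellow_balance between 0.014 and 0.027 m and horizontal distance between red_balance and rotor between 0.092 and 0.118 m and height (world z) of red_balance between 0.014 and 0.027 m and horizontal distance between red_sample and red_balance above 0.196 m and horizontal distance between blue_sample and blue_balance above 0.196 m and horizontal distance between yellow_sample and yellow_balance above 0.196 m); the robot touches nothing.
It fails at once if a sample or balance bottle is tipped more than 40 degrees (angle between any of red_sample, blue_sample, yellow_sample, blue_balance, yellow_balance, red_balance's own z axis and vertical above 0.7 rad).
It fails at once if a sample or balance bottle is dropped (falls free by more than about 30 mm) ((linear speed of red_sample above 0.8 m/s and contact force between red_sample and the fingers below 0.05 N) or (linear speed of blue_sample above 0.8 m/s and contact force between blue_sample and the fingers below 0.05 N) or (linear speed of yellow_sample above 0.8 m/s and contact force between yellow_sample and the fingers below 0.05 N) or (linear speed of blue_balance above 0.8 m/s and contact force between blue_balance and the fingers below 0.05 N) or (linear speed of yellow_balance above 0.8 m/s and contact force between yellow_balance and the fingers below 0.05 N) or (linear speed of red_balance above 0.8 m/s and contact force between red_balance and the fingers below 0.05 N)).
It fails at once if the spare bottle is disturbed (moved more than 25 mm) (distance of spare_bottle from where it was at the start of the episode above 0.025 m).
It fails at once if the beaker is disturbed (moved more than 25 mm) (distance of beaker from where it was at the start of the episode above 0.025 m).
It also fails if it takes over 90 s, if anything falls off the work surface, if the arm or the gripper's body presses on something with over 40 N, if the wrist force passes 120 N, or if a joint passes its speed limit or range.

ROBOT

A 7-joint arm with a two-finger parallel gripper is mounted at the origin on the work surface. World frame = base frame: x ahead of the robot, y to its left, z up, the work surface at z = 0. Lengths are in m, angles in rad, forces in N, time in s.
With the tool pointing down it reaches from about 0.4 to 0.875 m from the base axis. Payload 6.5 kg.
Tool frame: the origin (TCP) lies on the mounting face of the last link; the fingertips stand 166 mm ahead of it and the grasp point (between the pads) lies 147 mm ahead of it; z points along the fingers, y is the line along which they close (so a half turn about z gives the same grasp; the last joint's range is limited). The gripper opens to 88 mm and grips with 3 to 60 N. Pads are 18 mm wide; open, the fingers measure 123 mm over their backs; the gripper's body (75 mm by 187 mm) begins 45 mm behind the grasp point.
Start: joints at [-1.313, 0.536, -0.004, 1.538, 0.003, 1.067, -0.071], TCP at [0.207, 0.616, 0.405] pointing down, gripper open.
Joint ranges: [-2.7, 2.7], [-0.37, 2.16], [-1.27, 1.26], [0.24, 2.4], [-1.31, 4.45], [0.19, 1.91], [-2.76, 2.76]. Speed limits (rad/s): [2.39, 2.39, 3.14, 3.14, 3.14, 3.14, 3.14].

INTERFACE

Orientations are given as a rotation vector (axis times angle).
In Python, from plant import ctrl, claw, eyes, telemetry gives the robot as it stands. Calls block until the motion is done:
- ctrl.movep(position, orientation): joint-space move of the TCP to a pose.
- ctrl.line_to(position, attitude=None, feed=0.15): straight line of the TCP; attitude=None keeps the orientation; feed is the mean speed in m/s.
- ctrl.move_joints(angles): joint-space move.
- claw.command_gripper(opening): finger opening in m; the grip force is fixed at half the most; returns when the fingers have stopped.
- ctrl.hold(seconds).
- ctrl.ik(position, orientation): joint angles nearest the present ones, or None.
- eyes.read_camera(name): name is "side" or "top" or "wrist"; returns a dict with "frame" (384x512x3 uint8, blue, green, red), "z_map" (384x512 float32, m along the optical axis (not along the pixel's ray), 0 where there is no reading), "fx", "fy", "cx", "cy" (pixels), "R" (3x3) and "t" (3): a world point X has camera coordinates R X + t; the wrist camera has in their place "tool_from_camera" (4x4, takes a point from camera to tool coordinates, whose origin is the TCP and whose axes are the flange's). Camera axes: x right, y down, z forward; pixel columns grow to the right and rows downward; lengths in m; the calibration is good to about 2 mm. A picture is of the moment at which its call begins: read the wrist's pose just before it.
A pose or a line that the arm cannot do raises ctrl.IKError and nothing moves.
- ctrl.sign_off(): hands the job in; it is judged then, once.
Readings, each from a call of its own:
- telemetry.get_t(): time.
- telemetry.get_joints(): joint angles.
- telemetry.get_qd(): joint speeds.
- telemetry.get_effort(): joint torques, N m.
- telemetry.get_ee_pos(): TCP position.
- telemetry.get_tool_rot(): TCP orientation.
- telemetry.get_force(): force on the tool from outside, world axes, zero at the start.
- telemetry.get_torque(): the same for the moment, N m.
- telemetry.get_width(): finger opening in m.
- telemetry.get_finger_force(): force on a finger pad.
Only numpy, scipy, OpenCV 4.12 (cv2) and the standard library are available. Lean on these libraries where they do the work, as an engineer would, in place of code of your own. Each camera call takes 0.05 s, during which the arm holds its last target. There are 200 camera calls.

## Working session

There is one attempt and no reset: what is moved stays moved. The work goes in short steps, each a Python script; the robot and the scene stay as the last script left them, time stands still between calls to the robot, and variables do not carry over. Pictures are saved under pics/ and viewed, at most 14 in all, crops included, and the job is handed in when it is done.

```bash
ls; mkdir -p pics
python3 - <<'E'
from plant import eyes,telemetry
import cv2,numpy as np
for n in("top","side"):
    d=eyes.read_camera(n); np.savez(f"{n}0.npz",**d); cv2.imwrite(f"pics/{n}0.png",cv2.resize(d["frame"],None,fx=1.5,fy=1.5))
    print(n,d["fx"],d["cx"],d["cy"],d["R"].round(3).tolist(),d["t"],(-d["R"].T@d["t"]).round(3))
print(telemetry.get_ee_pos(),telemetry.get_tool_rot(),telemetry.get_t())
E
```

```text
pics
top 421.613319192916 251.58242063794765 182.61645814567692 [[0.016, -1.0, -0.003], [-0.994, -0.016, -0.104], [0.104, 0.005, -0.995]] [0.07021315 0.61180238 0.98820135] [0.505 0.075 1.047]
side 379.0042544946278 253.76123316825928 191.60679143377462 [[-0.936, -0.352, 0.01], [-0.244, 0.629, -0.738], [0.253, -0.693, -0.675]] [0.5795997  0.13701005 0.85387396] [0.36  0.709 0.672]
[0.20673766 0.6159348  0.40394184] [-5.06251910e-01 -3.10043280e+00  2.46492633e-03] 0.1
```

View pics/top0.png

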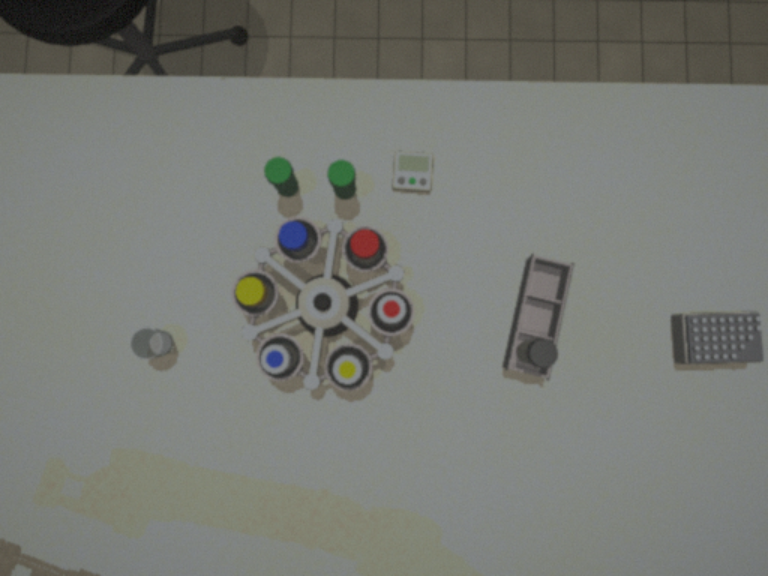

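View pics/side0.png

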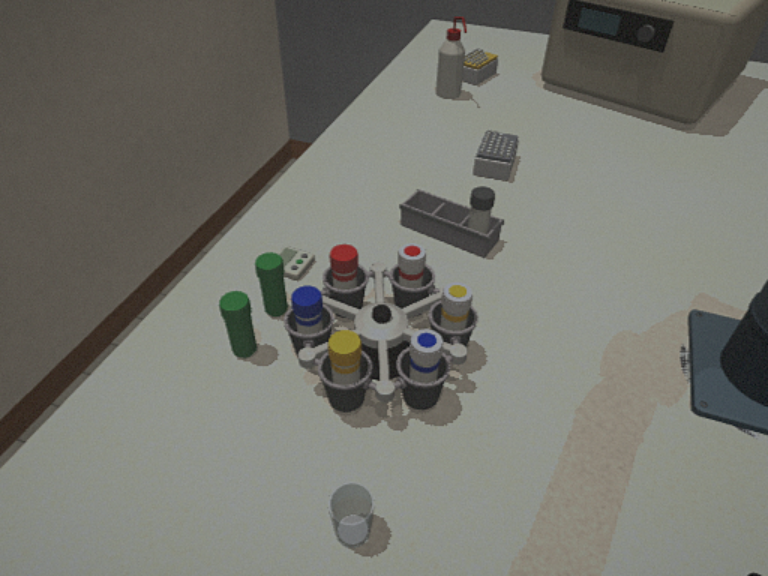

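The top view shows, clockwise round the rotor: red sample (365,245), red balance (390,310), yellow balance (348,367), blue balance (280,357), yellow sample (253,292) and blue sample (297,237). The spare is at (541,352), the carrier's empty cells at (548,280) and (538,318), and the beaker at (153,343). The green tubes at (279,170) and (341,173) are look-alikes and stay put.

Plan: cycle only the balances, which are on the robot's side. Red balance goes to the far carrier cell, yellow balance to red balance's bucket, blue balance to yellow balance's bucket, then red balance to blue balance's bucket.

```bash
cat > h.py <<'E'
import numpy as np,cv2
from scipy.spatial.transform import Rotation as Ro
from plant import ctrl,claw,eyes,telemetry
def ray(R,t,K,uv,z):   # pixel -> world point on plane z
    c=-R.T@t; d=R.T@np.array([(uv[0]-K[2])/K[0],(uv[1]-K[3])/K[1],1]); return c+d*(z-c[2])/d[2]
def K(d): return d["fx"],d["fy"],d["cx"],d["cy"]
HUE={"red":[(0,10),(170,180)],"yellow":[(20,35)],"blue":[(105,130)]}
def blobs(frame,col,amin=30,roi=None):
    h=cv2.cvtColor(cv2.GaussianBlur(frame,(3,3),0),cv2.COLOR_BGR2HSV)
    m=sum(cv2.inRange(h,(a,110,50),(b,255,255)) for a,b in HUE[col])
    n,_,s,c=cv2.connectedComponentsWithStats(m)
    return sorted([(int(s[i,4]),*c[i].round(1)) for i in range(1,n) if s[i,4]>=amin],reverse=True)
def down(yaw): # tool y (closing line) at angle yaw from world x
    y=np.array([np.cos(yaw),np.sin(yaw),0]); z=np.array([0,0,-1.]); x=np.cross(y,z)
    return Ro.from_matrix(np.c_[x,y,z]).as_rotvec()
def wrist():
    T=np.eye(4);T[:3,3]=telemetry.get_ee_pos();T[:3,:3]=Ro.from_rotvec(telemetry.get_tool_rot()).as_matrix()
    d=eyes.read_camera("wrist"); W=T@d["tool_from_camera"]; d["R"]=W[:3,:3].T; d["t"]=-d["R"]@W[:3,3]; return d
E
python3 - <<'E'
from h import *
d=dict(np.load("top0.npz")); f=d["frame"]
for c in HUE:
    for b in blobs(f,c): print(c,b,ray(d["R"],d["t"],K(d),b[1:],.13).round(4))
P=lambda u,v,z: ray(d["R"],d["t"],K(d),(u/1.5,v/1.5),z).round(4)
print("hub",P(322,302,.098)); 
# carrier outer top corners by eye
c=np.array([P(531,256,.05),P(574,264,.05),P(548,376,.05),P(504,369,.05)]);print(c,c.mean(0))
print(P(153,343,.07))
cv2.imwrite("pics/crop1.png",cv2.resize(f[130:280,140:390],None,fx=3.2,fy=3.2))
w=wrist();print(w["tool_from_camera"].round(3),K(w))
E
```

```text
red (298, np.float64(242.7), np.float64(162.1)) [0.6454 0.0998 0.13  ]
red (81, np.float64(260.6), np.float64(205.5)) [0.5507 0.0592 0.13  ]
yellow (318, np.float64(166.7), np.float64(193.8)) [0.5729 0.2643 0.13  ]
yellow (91, np.float64(231.0), np.float64(246.1)) [0.4623 0.1216 0.13  ]
blue (282, np.float64(195.2), np.float64(156.6)) [0.656  0.2046 0.13  ]
blue (84, np.float64(182.7), np.float64(238.9)) [0.476  0.2261 0.13  ]
hub [0.56   0.1622 0.098 ]
[[ 0.6412 -0.1634  0.05  ]
 [ 0.6295 -0.2314  0.05  ]
 [ 0.4532 -0.1882  0.05  ]
 [ 0.4629 -0.1198  0.05  ]] [ 0.5467 -0.1757  0.05  ]
[0.4944 0.4229 0.07  ]
[[ 0.001 -0.956 -0.293  0.075]
 [ 1.     0.001  0.001  0.   ]
 [-0.001 -0.293  0.956  0.02 ]
 [ 0.     0.     0.     1.   ]] (334.2266224173117, 334.2266224173117, 251.13404706846057, 199.34123745341162)
```

View pics/crop1.png

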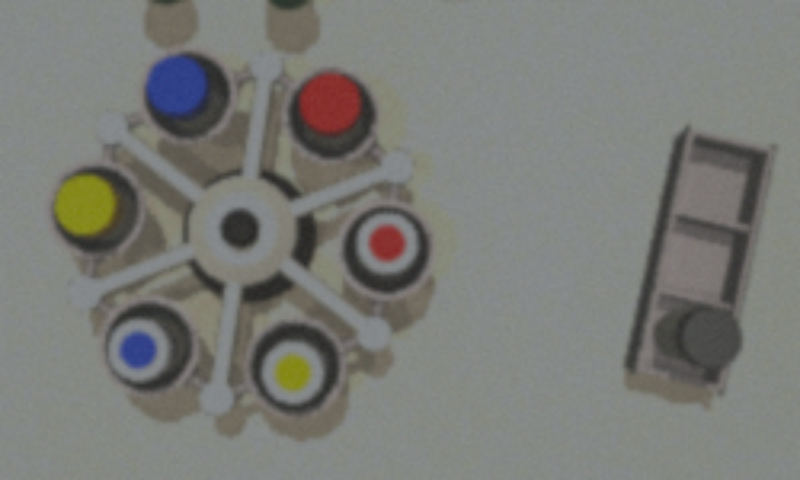

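The enlarged crop confirms the balances: white caps with a red disc (386,243), a yellow disc (292,372) and a blue disc (138,350). The far carrier cell, at about (715,185), is empty.

Run:
```python
from h import *
from scipy.optimize import least_squares
d=dict(np.load("top0.npz"))
P=lambda u,v,z: ray(d["R"],d["t"],K(d),(140+u/3.2,130+v/3.2),z)
rim=np.array([P(*p,.082)[:2] for p in [(386,250),(295,367),(148,347),(95,208),(187,93),(331,114)]])
caps=np.array([[.5507,.0592],[.4623,.1216],[.476,.2261],[.5729,.2643],[.656,.2046],[.6454,.0998]])
hexa=lambda p:p[:2]+.105*np.c_[np.cos(p[2]-np.arange(6)*np.pi/3),np.sin(p[2]-np.arange(6)*np.pi/3)]
for A in(rim,caps,(rim+caps)/2):
    s=least_squares(lambda p:(hexa(p)-A).ravel(),[.56,.162,-1.6]);print(s.x.round(4),((hexa(s.x)-A)*1000).round(1).tolist())
for p in[(690,130),(775,148),(722,395),(630,370)]:print(P(*p,.05).round(4))
for i in range(3):
  c=hexa(s.x)[i]; a=s.x[2]-i*np.pi/3
  for y in np.arange(-180,180,30):
    y0=a+np.radians(y); r=[ctrl.ik([*c,z],down(y0)) for z in(.264,.43)]
    if all(q is not None for q in r): print(i,y,[np.round(q,2).tolist() for q in r])
```

```text
[ 0.5604  0.1627 -1.6947] [[0.4, 0.3], [0.4, 0.3], [1.1, -0.0], [-0.4, -0.4], [-1.1, -0.2], [-0.4, 0.0]]
[ 0.5605  0.1626 -1.6854] [[-2.2, -0.9], [1.9, -0.8], [0.2, -0.9], [-0.3, 2.6], [0.9, -0.2], [-0.5, 0.2]]
[ 0.5605  0.1626 -1.69  ] [[-0.9, -0.3], [1.2, -0.2], [0.6, -0.5], [-0.4, 1.1], [-0.1, -0.2], [-0.4, 0.1]]
[ 0.6414 -0.1673  0.05  ]
[ 0.6289 -0.2303  0.05  ]
[ 0.4468 -0.1888  0.05  ]
[ 0.4638 -0.1219  0.05  ]
0 -180 [[-0.3, 0.57, 0.14, 1.91, -0.12, 0.67, 1.37], [-0.45, 0.35, 0.33, 1.79, -0.13, 1.02, 1.38]]
0 -150 [[-0.22, 0.57, 0.05, 1.9, -0.04, 0.67, 1.82], [-0.37, 0.34, 0.23, 1.79, -0.09, 1.02, 1.87]]
0 -120 [[-0.14, 0.57, -0.06, 1.9, 0.05, 0.68, 2.26], [-0.28, 0.34, 0.12, 1.78, -0.05, 1.02, 2.35]]
0 -90 [[-0.04, 0.57, -0.19, 1.89, 0.16, 0.69, 2.69], [0.59, 0.56, -1.07, 1.73, 0.53, 1.17, 2.39]]
0 -60 [[-0.92, 0.89, 1.09, 1.94, -0.99, 0.97, -2.08], [-0.97, 0.55, 1.1, 1.82, -0.54, 1.12, -2.42]]
0 -30 [[-0.92, 0.89, 1.09, 1.94, -0.99, 0.97, -1.55], [-0.97, 0.55, 1.1, 1.82, -0.54, 1.12, -1.89]]
0 0 [[-0.64, 0.65, 0.61, 1.93, -0.55, 0.73, -1.4], [-0.84, 0.45, 0.87, 1.81, -0.39,
[... 2166 characters left out ...]
.05, 1.0, 0.97]]
2 -30 [[-0.5, 0.54, -0.04, 1.96, 0.03, 0.65, 1.42], [-0.55, 0.3, 0.03, 1.84, -0.01, 1.01, 1.46]]
2 0 [[-0.4, 0.54, -0.17, 1.95, 0.14, 0.66, 1.85], [-0.47, 0.3, -0.07, 1.83, 0.03, 1.01, 1.95]]
2 30 [[-0.31, 0.55, -0.27, 1.95, 0.23, 0.67, 2.29], [-0.38, 0.31, -0.18, 1.83, 0.06, 1.01, 2.44]]
2 60 [[-0.22, 0.57, -0.39, 1.94, 0.33, 0.69, 2.73], [0.28, 0.51, -1.07, 1.79, 0.49, 1.14, 2.59]]
2 90 [[-1.28, 0.86, 1.09, 2.0, -0.99, 0.94, -1.87], [-1.34, 0.49, 1.1, 1.88, -0.5, 1.08, -2.26]]
2 120 [[-0.99, 0.62, 0.61, 1.99, -0.54, 0.7, -1.73], [-1.11, 0.36, 0.73, 1.87, -0.28, 1.02, -1.95]]
2 150 [[-0.92, 0.59, 0.51, 1.98, -0.44, 0.68, -1.3], [-1.03, 0.34, 0.63, 1.86, -0.23, 1.01, -1.47]]
```

```bash
cat >> h.py <<'E'
C=np.array([.5604,.1627]); A0=-1.6947; YAW=np.radians(-7)
B=[C+.105*np.array([np.cos(A0-i*np.pi/3),np.sin(A0-i*np.pi/3)]) for i in range(3)]  # buckets of RB,YB,BB
CELL=np.array([.6045,-.1906]); HI=.43; GR=.265
E
python3 - <<'E'
from h import *
claw.command_gripper(.064)
ctrl.movep([.47,.16,.45],down(YAW))
w=wrist(); f=w["frame"]
for c in HUE:
    for b in blobs(f,c,80): print(c,b,ray(w["R"],w["t"],K(w),b[1:],.13).round(4))
cv2.imwrite("pics/w1.png",f); print(telemetry.get_t(),telemetry.get_ee_pos())
E
```

```text
red (2081, np.float64(430.5), np.float64(217.5)) [0.6368 0.1077 0.13  ]
red (91, np.float64(332.0), np.float64(240.7)) [0.5423 0.0947 0.13  ]
yellow (2522, np.float64(353.8), np.float64(47.6)) [0.5684 0.2658 0.13  ]
yellow (413, np.float64(246.0), np.float64(224.1)) [0.4611 0.1218 0.13  ]
blue (2535, np.float64(447.5), np.float64(107.5)) [0.6476 0.2084 0.13  ]
blue (610, np.float64(246.4), np.float64(110.5)) [0.4744 0.2265 0.13  ]
2.6417 [0.46983136 0.1613804  0.44981279]
```

View pics/w1.png

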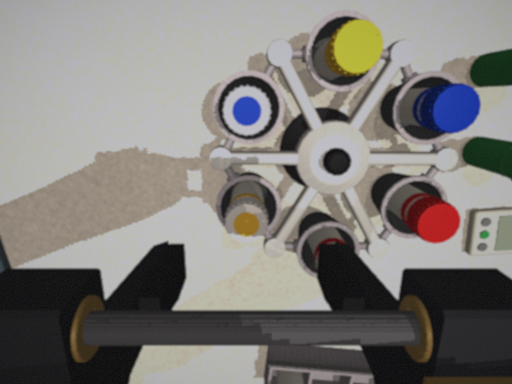

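The wrist view shows the blue disc (246,110) and yellow disc (246,224) within 2 mm of the top-view fix. The red balance (about 330,245) is hidden by a finger. Now moving the red balance to the far carrier cell.

```bash
cat >> h.py <<'E'
def pick(xy,z=GR):
    xy=np.array(xy)
    ctrl.movep([*xy,HI],down(YAW)); claw.command_gripper(.064)
    ctrl.line_to([*xy,z+.03],feed=.2); ctrl.line_to([*xy,z],feed=.08)
    claw.command_gripper(.03); ctrl.hold(.1)
    ee=telemetry.get_ee_pos(); print("grip",telemetry.get_width(),telemetry.get_finger_force(),np.round(ee,4))
    ctrl.line_to([*xy,z+.03],feed=.08); ctrl.line_to([*xy,HI],feed=.22); print("up",telemetry.get_width(),telemetry.get_t())
def place(xy,z=GR):
    ctrl.movep([*xy,HI],down(YAW)); ctrl.line_to([*xy,z+.075],feed=.2); f0=telemetry.get_force()
    for h in(.03,.01,.0015):
        ctrl.line_to([*xy,z+h],feed=.07); df=telemetry.get_force()-f0; print(h,np.round(df,2))
        if np.linalg.norm(df)>12: print("STOP"); return False
    claw.command_gripper(.064); ctrl.hold(.15)
    ctrl.line_to([*xy,z+.05],feed=.12); ctrl.line_to([*xy,HI],feed=.25); print("placed",telemetry.get_t()); return True
E
python3 - <<'E'
from h import *
pick([.5495,.0593]); d=eyes.read_camera("side"); cv2.imwrite("pics/s1.png",d["frame"])
w=wrist(); cv2.imwrite("pics/w2.png",w["frame"])
ok=place(CELL,GR-.016)
if ok: ctrl.movep([.5,.2,HI],down(YAW))
d=eyes.read_camera("top"); f=d["frame"]
for c in HUE: print(c,[(b,ray(d["R"],d["t"],K(d),b[1:],.13).round(4)) for b in blobs(f,c)])
cv2.imwrite("pics/t2.png",cv2.resize(f,None,fx=1.5,fy=1.5))
E
```

```text
grip 0.0411098263493114 29.977528285235167 [0.5496 0.0593 0.2652]
up 0.04106095108317697 6.6583
0.03 [-0.65  0.37 -0.96]
0.01 [ 0.48  0.15 -0.24]
0.0015 [0.01 0.53 0.1 ]
placed 11.8417
red [((302, np.float64(242.7), np.float64(162.1)), array([0.6454, 0.0998, 0.13  ])), ((76, np.float64(373.4), np.float64(183.1)), array([ 0.6036, -0.1864,  0.13  ]))]
yellow [((92, np.float64(231.1), np.float64(246.1)), array([0.4623, 0.1214, 0.13  ]))]
blue [((287, np.float64(195.1), np.float64(156.7)), array([0.6557, 0.2048, 0.13  ]))]
```

View pics/t2.png

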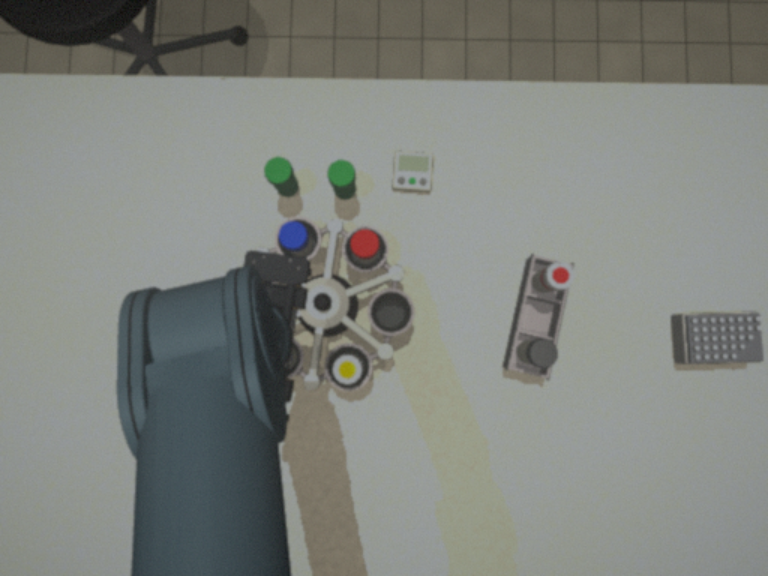

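View pics/s1.png

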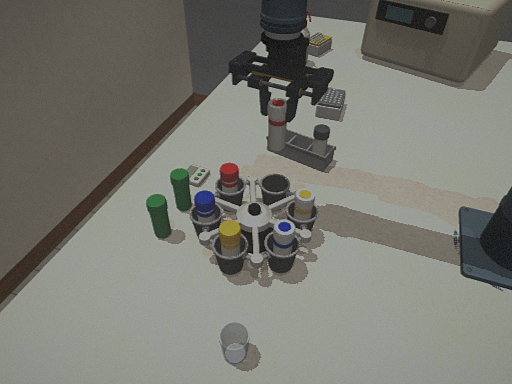

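The top view shows the red balance upright in the far cell, disc at (561,275), its old bucket (391,312) empty and the spare undisturbed. The side view shows a clean upright lift. Next: yellow balance to bucket 0 and blue balance to bucket 1.

Run:
```python
from h import *
pick([.4615,.1217])
if place(B[0]):
    pick([.475,.2264])
    if place(B[1]):
        ctrl.movep([.55,-.0,HI+.02],down(YAW))
        d=eyes.read_camera("top"); f=d["frame"]
        for c,z in zip(HUE,(.114,.13,.13)): print(c,[(b,ray(d["R"],d["t"],K(d),b[1:],z).round(4)) for b in blobs(f,c)])
d=eyes.read_camera("side"); cv2.imwrite("pics/s3.png",cv2.resize(d["frame"],None,fx=1.5,fy=1.5))
```

```text
grip 0.04121675981664759 29.97289163991809 [0.4616 0.1218 0.2652]
up 0.04080081993526528 17.2667
0.03 [ 0.64 -0.06  0.25]
0.01 [ 0.48  0.09 -0.62]
0.0015 [-0.88 -0.07 -0.24]
placed 21.7
grip 0.04101890861337184 29.97685583308339 [0.4751 0.2265 0.2652]
up 0.040853315301864764 25.8917
0.03 [ 0.03 -0.14 -0.95]
0.01 [-0.34  0.65 -1.42]
0.0015 [-0.48 -0.42 -0.51]
placed 30.3167
red [((300, np.float64(242.8), np.float64(162.1)), array([0.6478, 0.1   , 0.114 ]))]
yellow [((319, np.float64(166.7), np.float64(193.8)), array([0.5729, 0.2643, 0.13  ])), ((86, np.float64(261.2), np.float64(206.6)), array([0.5483, 0.0578, 0.13  ]))]
blue [((279, np.float64(195.1), np.float64(156.6)), array([0.656 , 0.2048, 0.13  ])), ((84, np.float64(231.3), np.float64(245.3)), array([0.464, 0.121, 0.13 ]))]
```

View pics/s3.png

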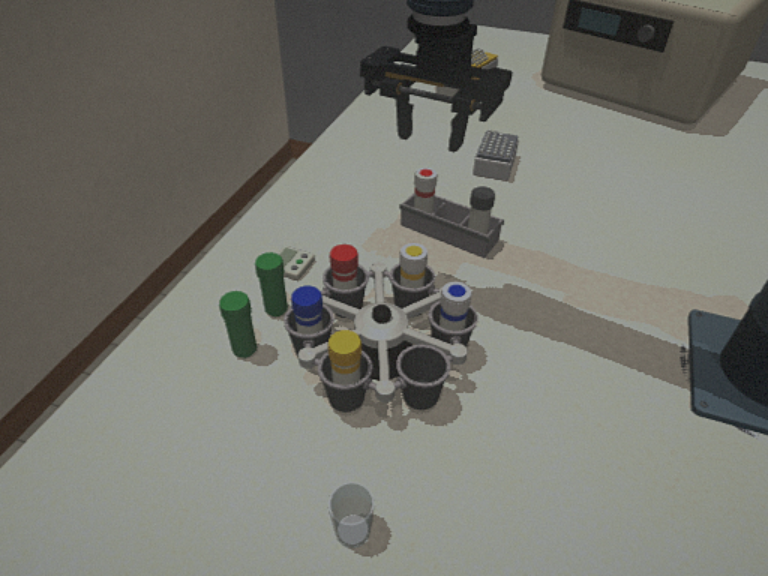

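The side view shows the yellow balance at (413,260) and blue balance at (456,300) seated upright. The red balance waits at (426,185) and the last bucket (423,370) is empty.

Run:
```python
from h import *
pick(CELL,GR-.016)
if place(B[2]):
    ctrl.movep([.5,-.2,HI],down(YAW))
    for n in("top","side"):
        d=eyes.read_camera(n); f=d["frame"]; cv2.imwrite(f"pics/{n}9.png",cv2.resize(f,None,fx=1.5,fy=1.5))
        if n=="top":
            for c in HUE:
                p=[ray(d["R"],d["t"],K(d),b[1:],.13)[:2] for b in blobs(f,c)]
                print(c,np.round(p,4).tolist(),[np.linalg.norm(q-C).round(4) for q in p],np.linalg.norm(p[0]-p[1]))
```

```text
grip 0.04133667530147788 29.96939060278237 [ 0.6046 -0.1907  0.2493]
up 0.040958551367860224 35.4667
0.03 [-0.83 -0.63  0.03]
0.01 [-1.04 -2.09 -0.39]
0.0015 [-1.52 -1.2  -0.62]
placed 40.9917
red [[0.6454, 0.0998], [0.4768, 0.2262]] [np.float64(0.1057), np.float64(0.1049)] 0.21064561044773186
yellow [[0.5729, 0.2641], [0.5483, 0.058]] [np.float64(0.1021), np.float64(0.1054)] 0.207490145711402
blue [[0.656, 0.2048], [0.464, 0.121]] [np.float64(0.1044), np.float64(0.105)] 0.20941593083921517
```

View pics/side9.png

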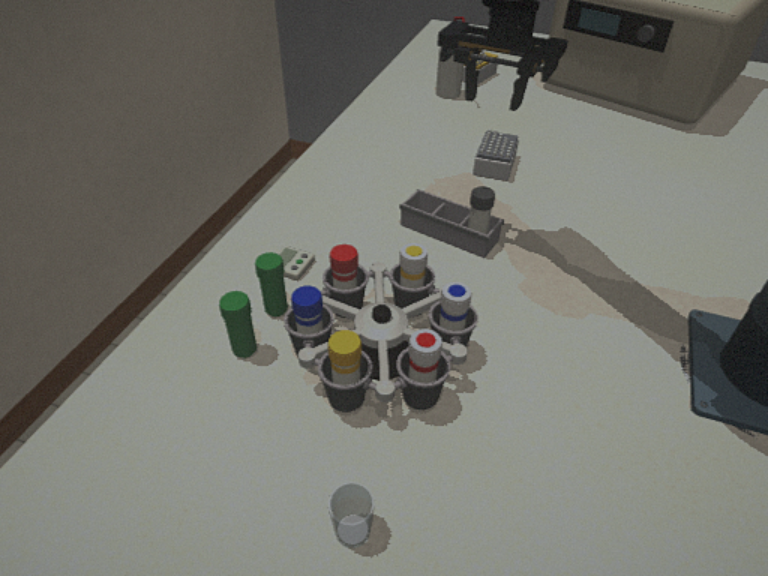

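The side view shows all six bottles seated upright, with red (343,255)/(425,350), yellow (345,345)/(413,260) and blue (307,300)/(456,300) facing each other. The pairs measure 207–211 mm apart, and the spare (481,205) and beaker (352,510) have not moved.

```bash
python3 -c "
from plant import ctrl
print(ctrl.sign_off())"
```

```text
the job is handed in; nothing more can be done
None
```

The job is handed in: each sample now stands opposite the balance bottle of its own colour, with all six seated upright and released, and the spare and beaker untouched (about 41 s of robot time; the judge's verdict was not shown).

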